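Tap-centre a biscuit-fired pot on the banding wheel

ROBOT

A 7-joint arm with a two-finger parallel gripper is mounted at the origin on the work surface. World frame = base frame: x ahead of the robot, y to its left, z up, the work surface at z = 0. Lengths are in m, angles in rad, forces in N, time in s.
With the tool pointing down it reaches from about 0.35 to 0.9 m from the base axis. Payload 8.1 kg.
Tool frame: the origin (TCP) lies at the very end of the fingers, on their centre line; the grasp point (between the pads) lies 19 mm behind it; y points along the fingers, x is the direction in which the jaws open and shut, and the axes are right-handed (so a half turn about y gives the same grasp; the last joint's range is limited). The gripper opens to 92 mm and grips with 3 to 60 N. Pads are 19 mm wide; open, the fingers measure 130 mm over their backs; the gripper's body (75 mm by 190 mm) begins 47 mm behind the grasp point.
Start: joints at [-1.333, 0.434, 0.025, 1.573, -0.012, 1.134, -0.075], TCP at [0.209, 0.589, 0.227] pointing down, gripper open.
Joint ranges: [-2.62, 2.62], [-0.44, 2.09], [-1.27, 1.32], [0.08, 2.57], [-1.32, 4.46], [0.12, 2], [-2.74, 2.74]. Speed limits (rad/s): [2.22, 2.22, 3.01, 3.01, 3.14, 3.14, 3.14].

INTERFACE

Orientations are given as a rotation vector (axis times angle).
In Python, from cell import arm, imaging gives the robot as it stands. The module is installed in compiled form; this text tells all that it offers.
- The arm moves only by the tool send_rows, never from a script. Its argument "steps" is a list of rows, each a list of 5 numbers: the opening, from 0 (shut) to 1 (fully open), then the shift along the tool's x, y, z in cm, then the turn about the tool's y in rad. In form: [[jaw, x, y, z, roll], ...]. A call has 1 to 20 rows; each row is the pose to reach, as a shift and turn from the pose commanded when the call began, along the tool's axes at that moment; what a row does not reach only later rows make up. A row lasts 1/8 s, in which the tool goes at most 62.5 mm and 10.7 degrees, less where a joint would pass 70% of its speed; a pose out of reach is approached as far as the arm can. A call with a gripper value outside its range is refused whole. The fingers move at their own pace and stop on an object; "squeeze" is the grip in N (left out, the last holds). Time passes only in rows, so rows that repeat a pose let the fingers close. It gives the time, the measured TCP pose, the force and the opening at its end, in the units of the state.
- arm.observe(): the state, without advancing time (a new reading comes with each control period).
- imaging.get_image(name): name is "scene" or "side" or "wrist"; returns the picture (420x560x3 uint8, blue, green, red); there is no depth.
- imaging.camera_params(name): a dict with "camera_matrix" (3x3 intrinsics, pixels), "distortion" ([k1, k2, p1, p2, k3] as OpenCV has them; the pictures are not rectified), "position" and "orientation" of the camera in the world; the wrist camera has in their place "mount" (4x4, takes a point from camera to tool coordinates, whose origin is the TCP and whose axes are the tool frame's). Camera axes: x right, y down, z forward; pixel columns grow to the right and rows downward; lengths in m; the calibration is good to about 2 mm. A picture is of the moment at which its call begins: read the wrist's pose just before it. camera_params takes no time and is no camera call.
- arm.sign_off(): hands the job in, once; it reports no verdict.
The state is a dict: "clock": time; "joints": joint angles; "dq": joint speeds; "joint_efforts": joint torques, N m; "position": TCP position; "ee_rot": TCP orientation; "force": force on the tool from outside, world axes, zero at the start; "ft_torque": the same for the moment, N m; "width": opening from 0.0 (shut) to 1.0 (fully open).
Only numpy, scipy, OpenCV 4.12 (cv2) and the standard library are available. Lean on these libraries where they do the work, as an engineer would, in place of code of your own. Each camera call takes 0.05 s, during which the arm holds its last target.

TASK

The biscuit-fired pot stands off-centre on the banding wheel. Nudge it gently with the fingertips or the outside of the fingers, sliding it over the wheel head, until it stands centred on the wheel with its side inside the smallest turned ring all round; then draw the hand clear and leave the pot standing still. Do not pinch, lift or tip the pot, and leave the other things on the bench where they are.

Things in the scene. Friction and masses are not known exactly. Their poses are not given: they have to be found in the camera images.
- pot: Terracotta pot, an open straight-sided dish 70 mm high: outside diameter 102 mm at the foot, 110 mm from 6 to 60 mm up, 108 mm at the rim; wall 7 mm. 0.3 to 0.6 kg, standing free on the wheel head, where it slides under 1.5 to 5 N. Origin at the centre of its underside, z up. It starts 25 to 47 mm off the wheel's axis, in any direction.
- wheel_top (a point): Banding wheel (decorator's turntable): heavy fixed foot and a flat round aluminium head, 220 mm across, turning with light friction about its upright axis (turning does no harm). This point: centre of the head's flat top, 110 mm above the bench; z up, x and y turn with it. Three fine dark rings in the top, radius 60, 80 and 100 mm, lie round the axis. The wheel's place varies.
- glaze_jar: A white screw-top jar, 60 mm in diameter and 75 mm high, standing loose on the bench beside the wheel; leave it alone. Origin at the centre of its underside.
- cup: A small terracotta cup without handle, 72 mm in diameter and 80 mm high, standing loose on the bench beside the wheel; leave it alone. Origin at the centre of its underside.
- brush: A flat brush, 200 mm long, 42 mm wide and 20 mm thick, with a wooden handle, lying loose on the bench on the robot's side of the wheel, to the left or right; leave it alone. Origin under the middle of its length, which lies along its x (bristles to +x).
- rib: A flat wooden shaping rib with rounded ends, 45 x 130 x 6 mm, lying loose on the bench on the robot's side of the wheel, to the left or right; leave it alone. Origin at the centre of its underside, its length along its y.
Things that resemble listed ones, but are neither listed nor needed, are in the scene too. Leave any green look-alike of the pot alone. What is shaped like the part that bears wheel_top but green is not meant.

How it is judged:
At the end, for the whole second after the job is handed in: The pot stands upright and still on the wheel head, its centre within 5 mm of the wheel's axis (so that its side lies inside the 60 mm ring all round) (horizontal distance between pot and wheel_top below 0.005 m and z of pot in the frame of wheel_top between -0.003 and 0.003 m and angle between pot's own z axis and vertical below 0.05 rad and linear speed of pot below 0.01 m/s and angular speed of pot below 0.15 rad/s); the robot touches nothing.
It fails at once if the pot was lifted off the wheel head (6 mm) (z of pot in the frame of wheel_top above 0.006 m).
It fails at once if the pot was tipped (more than 0.15 rad) (angle between pot's own z axis and vertical above 0.15 rad).
It fails at once if the pot was pushed off the wheel (horizontal distance between pot and wheel_top above 0.1 m).
It fails at once if the pot was pinched or shoved hard (more than 25 N from the fingers) (contact force between the fingers and pot above 25 N).
It fails at once if the jar, cup, brush or rib was moved (20 mm) (distance of any of glaze_jar, cup, brush, rib from where it was at the start of the episode above 0.02 m).
It also fails if it takes over 48 s, if anything falls off the work surface, if the arm or the gripper's body presses on something with over 40 N, if the wrist force passes 120 N, or if a joint passes its speed limit or range.

## Working session

There is one attempt and no reset: what is moved stays moved. The work goes in short steps, Python scripts to look and compute and a tool call to move; the robot and the scene stay as the last step left them, time stands still between calls to the robot, and variables do not carry over. Pictures are saved under pics/ and viewed, and the job is handed in when it is done.

Besides the shell and the picture viewer there is one more tool, called after ">>>" as a command line: name --pt "numbers of a row" for each row, then --argument value for the rest. send_rows: Moves the arm, as the interface text tells. Its arguments: {"type":"object","properties":{"steps":{"type":"array","items":{"type":"array","items":{"type":"number"}}},"squeeze":{"type":"number"}},"required":["steps"]}

```bash
mkdir -p pics; python3 - <<'E'
from cell import arm, imaging
import cv2,json
s=arm.observe();print(s)
for n in ("scene","side","wrist"):
    cv2.imwrite(f"pics/{n}0.png",imaging.get_image(n)); print(n,imaging.camera_params(n))
E
```

```text
{'clock': 0.0, 'joints': array([-1.33259737,  0.43518767,  0.02493664,  1.5741342 , -0.01158956,
        1.13399909, -0.0751156 ]), 'dq': array([-0.00077568,  0.00037686,  0.0003491 ,  0.00069648,  0.00096163,
       -0.00037932,  0.00033847]), 'joint_efforts': array([ 3.56133150e-04, -6.67865467e+01,  9.85179283e-01, -3.14469445e+01,
       -6.05366053e-02,  4.32965707e-02,  1.45426866e-04]), 'position': array([0.20876108, 0.58853871, 0.22595215]), 'ee_rot': array([-1.35243691, -0.95369456,  0.95569611]), 'force': array([-0.06149186,  0.2708167 ,  0.52383193]), 'ft_torque': array([ 0.00139423, -0.02814001,  0.01518089]), 'width': 0.9999749848438765}
scene {'camera_matrix': array([[500.86187914,   0.        , 281.38741798],
       [  0.        , 500.86187914, 209.60858599],
       [  0.        ,   0.        ,   1.        ]]), 'distortion': array([-0.07191672,  0.        ,  0.        ,  0.        ,  0.        ]), 'position': array([1.41730532, 0.02767096, 0.84593894]), 'orientation': array([-1.68791453, -1.76839461,  0.76685355])}
side {'camera_matrix': array([[395.78662408,   0.     
[... 252 characters left out ...]
771,  0.72875852]), 'orientation': array([-2.2832996 ,  0.09593677, -0.01268571])}
wrist {'camera_matrix': array([[301.33986768,   0.        , 280.76803706],
       [  0.        , 301.33986768, 212.61770609],
       [  0.        ,   0.        ,   1.        ]]), 'distortion': array([-0.05741326,  0.        ,  0.        ,  0.        ,  0.        ]), 'mount': array([[ 9.99999059e-01, -9.90238712e-04,  9.49499015e-04,
         9.71930827e-04],
       [-1.19587631e-03, -2.90015382e-01,  9.57021237e-01,
        -1.57246145e-01],
       [-6.72310158e-04, -9.57021472e-01, -2.90016293e-01,
         7.93281905e-02],
       [ 0.00000000e+00,  0.00000000e+00,  0.00000000e+00,
         1.00000000e+00]])}
```

View pics/scene0.png

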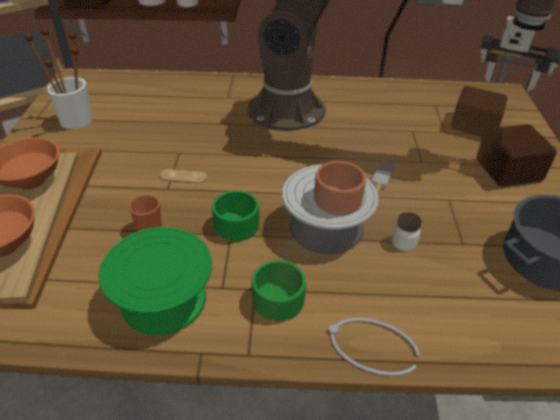

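View pics/side0.png

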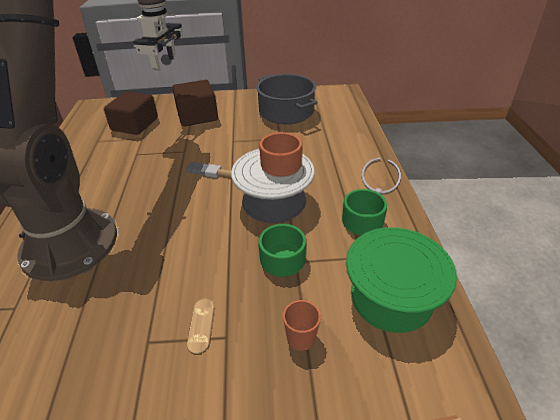

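View pics/wrist0.png

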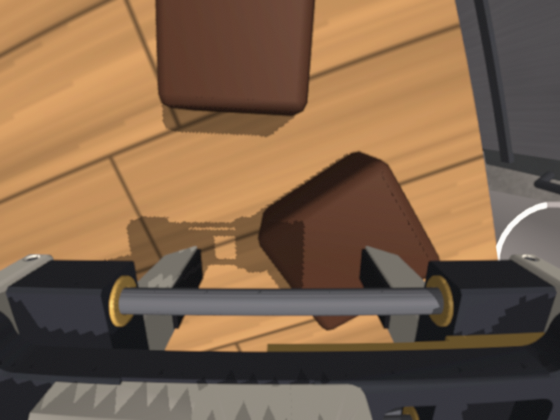

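The terracotta pot is at (339,188) in scene and (281,155) in side. It stands on the aluminium wheel, whose head centre is near (330,197) in scene. Look-alikes are two green pots, scene (236,215) and (279,289), and a green wheel at (158,270). There are also red dishes on a board at the left, (27,165), which aren't on the wheel. The cup is at (146,213), the jar at (407,232), the brush at about (383,175) and the rib at (184,176). Next I'll enlarge the view to confirm.

```bash
python3 - <<'E'
import cv2
a=cv2.imread("pics/scene0.png")[145:260,265:435]; cv2.imwrite("pics/sc_crop.png",cv2.resize(a,None,fx=4.6,fy=4.6,interpolation=cv2.INTER_CUBIC))
a=cv2.imread("pics/side0.png")[120:225,180:330]; cv2.imwrite("pics/si_crop.png",cv2.resize(a,None,fx=5,fy=5,interpolation=cv2.INTER_CUBIC))
E
```

```text
(no output)
```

View pics/sc_crop.png

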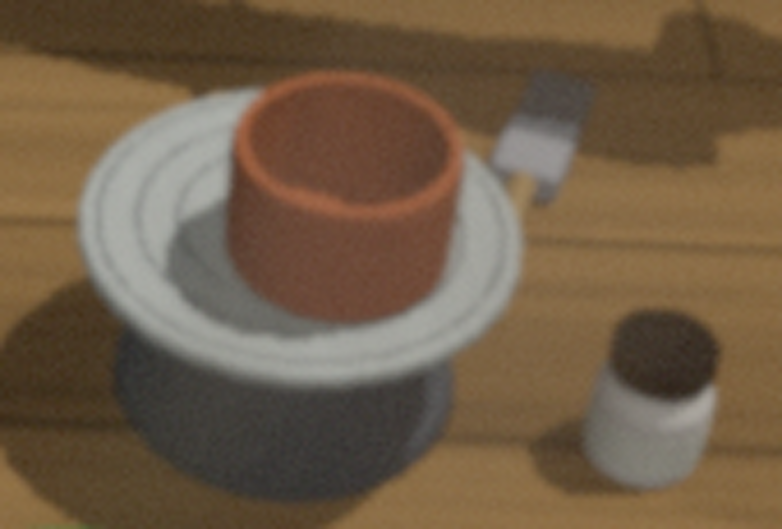

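View pics/si_crop.png

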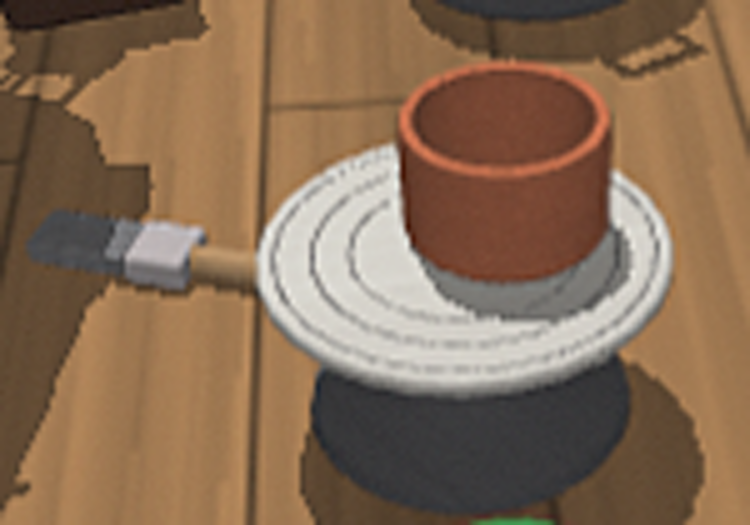

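```bash
cat > h.py <<'E'
import numpy as np,cv2
from scipy.optimize import least_squares
from scipy.spatial.transform import Rotation as R
from cell import arm,imaging
def bp(name,uv,z):
    p=imaging.camera_params(name); q=cv2.undistortPoints(np.array(uv,float).reshape(-1,1,2),p['camera_matrix'],p['distortion'])[:,0]
    d=R.from_rotvec(p['orientation']).apply(np.c_[q,np.ones(len(q))]); c=p['position']
    return c+d*((z-c[2])/d[:,2])[:,None]
def circ(name,uv,z,r):
    P=bp(name,uv,z)[:,:2]
    f=least_squares(lambda c:np.linalg.norm(P-c,axis=1)-r,P.mean(0)); g=least_squares(lambda c:np.linalg.norm(P-c[:2],axis=1)-c[2],[*f.x,r])
    return f.x.round(4),(f.fun*1000).round(1),g.x.round(4)
def proj(name,P):
    p=imaging.camera_params(name); r=R.from_rotvec(p['orientation']).inv()
    return cv2.projectPoints(np.array(P,float),r.as_rotvec(),r.apply(-p['position']),p['camera_matrix'],p['distortion'])[0][:,0]
E
python3 - <<'E'
from h import *
S=lambda l:np.array(l)/4.6-.39+[265,145]
D=lambda l:np.array(l)/5-.4+[180,120]
print('wheel scene',circ('scene',S([(80,222),(95,170),(150,118),(200,97),(250,88),(522,240),(490,155)]),.11,.11))
print('wheel side100',circ('side',D([(271,258),(285,222),(320,185),(390,153),(655,250),(625,300),(465,370),(315,325),(560,350)]),.11,.10))
print('wheel side80',circ('side',D([(310,255),(330,215),(345,302),(390,333)]),.11,.08))
print('pot scene',circ('scene',S([(348,71),(234,150),(463,150),(345,215),(265,97),(430,97)]),.18,.054))
print('pot side',circ('side',D([(505,62),(398,122),(611,122),(505,179),(420,87),(590,87)]),.18,.054))
for n,uv,z in (('scene',[407,220],.075),('scene',[383,175],.01),('scene',[236,203],.06)): print(uv,bp(n,[uv],z))
E
```

```text
wheel scene (array([0.5418, 0.1172]), array([ 1.2, -0.3, -0.6, -0.4, -0.8, -2.4,  3. ]), array([0.5416, 0.1172, 0.1099]))
wheel side100 (array([0.541 , 0.1169]), array([ 1.1, -0.6, -0.5, -0.7,  1. , -3.8,  1.8, -2.3,  0.5]), array([0.5408, 0.1167, 0.0995]))
wheel side80 (array([0.5425, 0.1179]), array([ 2.1, -0.5, -3. ,  1.7]), array([0.5472, 0.1193, 0.0842]))
pot scene (array([0.5677, 0.1323]), array([ 1.5,  1.4, -1.6, -0.4, -3.3,  0.5]), array([0.5676, 0.1323, 0.0537]))
pot side (array([0.5651, 0.1292]), array([ 1.1, -0.1,  0.7,  0.6,  0. , -0.8]), array([0.5651, 0.1291, 0.0543]))
[407, 220] [[0.58719923 0.29136653 0.075     ]]
[383, 175] [[0.3417278  0.27402994 0.01      ]]
[236, 203] [[ 0.53480705 -0.10229695  0.06      ]]
```

```bash
cat >> h.py <<'E'
def tool(): 
    s=arm.observe(); return s['position'],R.from_rotvec(s['ee_rot']),s
def shift(w):
    p,r,s=tool(); return (r.inv().apply(np.array(w)-p)*100).round(2)
E
python3 - <<'E'
from h import *
p,r,s=tool(); M=r.as_matrix(); print(M.round(4))
u=np.array([.025,.0145]);u/=np.linalg.norm(u);print(u, np.degrees(np.arctan2(u[1],u[0])))
t=np.array([.5665,.1308])+u*.078
print(t,shift([*t,.27]))
# roll so that tool x perpendicular to u: candidates
for k in (0,1):
    want=np.array([-u[1],u[0],0])*(1-2*k)
    c=M.T@want; print('roll',np.arctan2(-c[2],c[0]))
E
```

```text
[[ 3.343e-01 -3.000e-04 -9.425e-01]
 [ 9.425e-01 -1.200e-03  3.343e-01]
 [-1.200e-03 -1.000e+00 -1.000e-04]]
[0.86503119 0.50171809] 30.113733150982437
[0.63397243 0.16993401] [-25.25  -4.35 -54.07]
roll -0.8664719103877375
roll 2.2751207432020557
```

>>> send_rows --pt "0.55 0 -4.4 0 0" --pt "0.55 -2.5 -4.4 -5.4 -0.1" --pt "0.55 -5 -4.4 -10.8 -0.25" --pt "0.55 -7.5 -4.4 -16.2 -0.4" --pt "0.55 -10 -4.4 -21.6 -0.55" --pt "0.55 -12.5 -4.4 -27 -0.7" --pt "0.55 -15 -4.4 -32.4 -0.866" --pt "0.55 -17.5 -4.4 -37.8 -0.866" --pt "0.55 -20 -4.4 -43.2 -0.866" --pt "0.55 -22.5 -4.4 -48.6 -0.866" --pt "0.55 -25.25 -4.4 -54.1 -0.866" --pt "0.55 -25.25 -4.4 -54.1 -0.866" --pt "0.55 -25.25 -4.4 -54.1 -0.866"

```text
clock: 1.78
position: [0.634, 0.1705, 0.2702]
ee_rot: [-0.912, -1.584, 1.584]
force: [-0.3, 0.0, 0.1]
width: 0.547
```

```bash
python3 - <<'E'
from h import *
p,r,s=tool();print(s['clock'],p,s['joints'],s['width'],s['force']);print(r.as_matrix().round(3))
for n in('scene','wrist'): cv2.imwrite(f'pics/{n}1.png',imaging.get_image(n))
E
```

```text
1.775 [0.63395579 0.17051109 0.27016087] [-0.393115    0.45884027  0.07647197  1.42710956 -0.03632906  1.2580687
  1.7822873 ] 0.5469792498158542 [-0.28942078  0.02949395  0.0505302 ]
[[-0.501 -0.001 -0.865]
 [ 0.865  0.    -0.501]
 [ 0.001 -1.     0.001]]
```

View pics/wrist1.png

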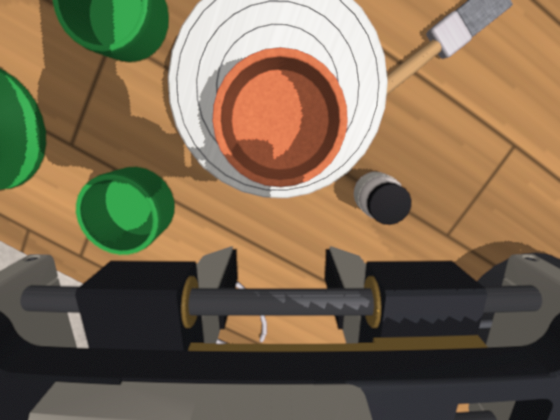

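View pics/scene1.png

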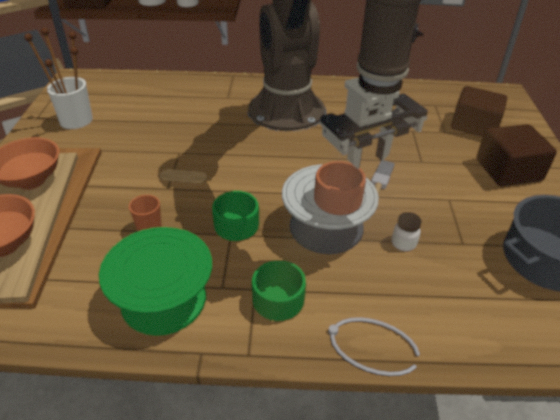

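```bash
cat >> h.py <<'E'
def wpose(p,r):
    M=imaging.camera_params('wrist')['mount']; return r.apply(M[:3,3])+p, r.as_matrix()@M[:3,:3]
def wbp(p,r,uv,z):
    c,Q=wpose(p,r);k=imaging.camera_params('wrist')
    q=cv2.undistortPoints(np.array(uv,float).reshape(-1,1,2),k['camera_matrix'],k['distortion'])[:,0]
    d=np.c_[q,np.ones(len(q))]@Q.T
    return c+d*((z-c[2])/d[:,2])[:,None]
def wcirc(p,r,uv,z,rad):
    P=wbp(p,r,uv,z)[:,:2]
    f=least_squares(lambda c:np.linalg.norm(P-c,axis=1)-rad,P.mean(0)); g=least_squares(lambda c:np.linalg.norm(P-c[:2],axis=1)-c[2],[*f.x,rad])
    return f.x.round(4),(f.fun*1000).round(1),g.x.round(4)
E
python3 - <<'E'
from h import *
p,r,s=tool()
print(proj('scene',[p]))
a=cv2.imread('pics/wrist1.png')[0:210,150:420]
b=cv2.resize(a,None,fx=2.9,fy=2.85,interpolation=cv2.INTER_CUBIC);cv2.imwrite('pics/w1c.png',b)
E
```

```text
[[367.41347499 160.48642924]]
```

View pics/w1c.png

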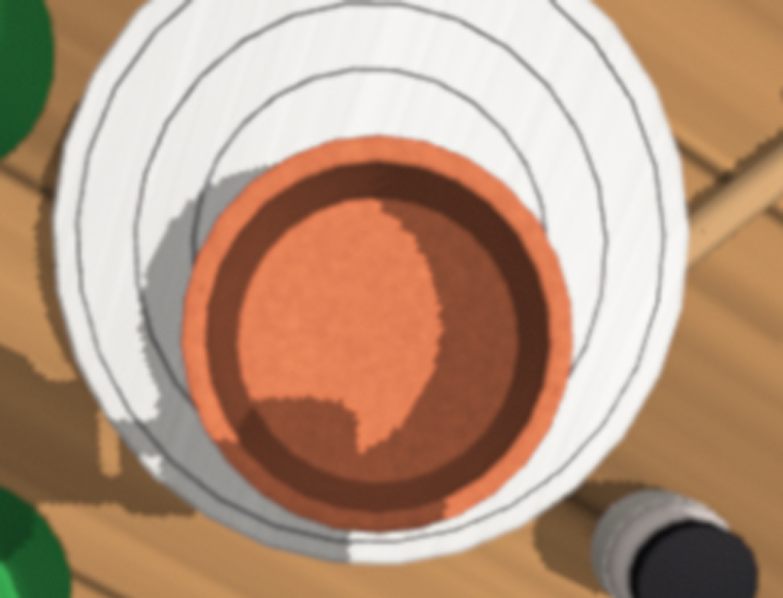

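```bash
python3 - <<'E'
from h import *
p,r,s=tool()
f=lambda l:(np.array(l)+.5)/[2.9,2.85]-.5+[150,0]
print(wcirc(p,r,f([(78,230),(663,240),(370,541)]),.11,.1))
print(wcirc(p,r,f([(137,235),(370,3),(606,237)]),.11,.08))
print(wcirc(p,r,f([(194,245),(370,69),(544,215)]),.11,.06))
print(wcirc(p,r,f([(377,136),(183,325),(572,325),(377,531)]),.18,.054))
E
```

```text
(array([0.5411, 0.1163]), array([0.2, 0.2, 0. ]), array([0.5409, 0.1163, 0.1002]))
(array([0.5407, 0.1165]), array([ 0.3, -0.1,  0.3]), array([0.541 , 0.1167, 0.0803]))
(array([0.5407, 0.1162]), array([ 0.4, -0.1,  0.4]), array([0.5412, 0.1165, 0.0605]))
(array([0.5646, 0.1328]), array([-1. , -0.9, -0.9, -1.1]), array([0.5645, 0.1328, 0.053 ]))
```

>>> send_rows --pt "0.55 0 3 0 0" --pt "0.55 0 6 0 0" --pt "0.55 0 9 0 0" --pt "0.55 0 11.5 0 0" --pt "0.55 0 13 0 0" --pt "0.55 0 13.5 0 0" --pt "0.55 0 13.5 0 0" --pt "0.55 0 13.5 0.6 0" --pt "0.55 0 13.5 1.2 0" --pt "0.55 0 13.5 1.6 0" --pt "0.55 0 13.5 1.8 0" --pt "0.55 0 13.5 2.0 0" --pt "0.55 0 13.5 2.2 0" --pt "0.55 0 13.5 2.4 0" --pt "0.55 0 13.5 2.6 0" --pt "0.55 0 13.5 2.6 0"

```text
clock: 3.88
position: [0.6119, 0.1572, 0.1358]
ee_rot: [-0.913, -1.585, 1.584]
force: [2.0, 1.4, -0.0]
width: 0.549
```

```bash
python3 - <<'E'
from h import *
p,r,s=tool();print(s['clock'],p,s['width'],s['force'])
for n in('scene','side','wrist'): cv2.imwrite(f'pics/{n}2.png',imaging.get_image(n))
a=cv2.imread("pics/scene2.png")[125:260,265:435];b=cv2.imread("pics/side2.png")[90:225,180:350]
cv2.imwrite('pics/c2.png',cv2.resize(np.vstack([a,b]),None,fx=2.2,fy=2.2,interpolation=cv2.INTER_CUBIC))
E
```

```text
3.875 [0.61191626 0.15715686 0.13580734] 0.5489490496677357 [ 2.0137133   1.35758797 -0.01677753]
```

View pics/c2.png

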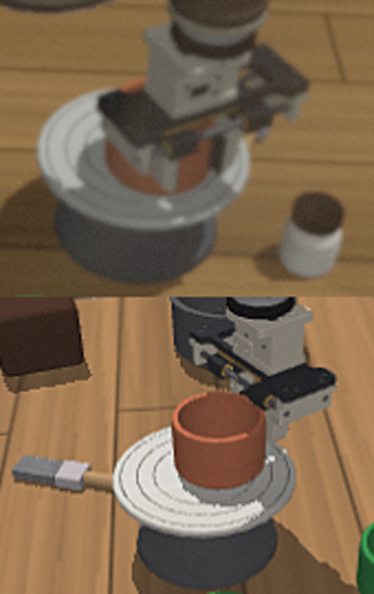

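View pics/wrist2.png

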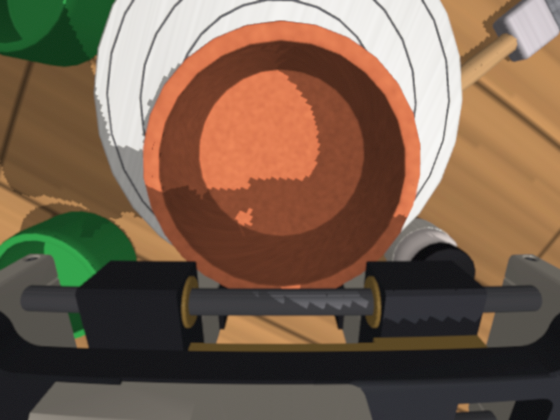

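The pot rests against both fingertips, with 2.4 N on the tool. The wrist view shows its rim from (144,155) to (420,155), top at (282,21). I'll measure it before pushing further.

```bash
python3 - <<'E'
from h import *
p,r,s=tool();print(s['clock'])
c=wcirc(p,r,[(282,21),(144,155),(420.5,155),(180,65),(385,65)],.18,.054);print(c)
w=np.array([.5411,.1166]);M=r.as_matrix()
for n,q in(('pot-wheel',c[0]-w),('tcp-wheel',p[:2]-w),('tcp-pot',p[:2]-c[0])): print(n,(q@M[:2,0]*1000).round(1),(q@M[:2,2]*1000).round(1))
E
```

```text
4.025
(array([0.5618, 0.1302]), array([ 0.3, -1.1, -1.2,  0.1,  0.1]), array([0.5601, 0.1293, 0.0526]))
pot-wheel 1.4 -24.7
tcp-wheel -0.4 -81.6
tcp-pot -1.8 -56.9
```

>>> send_rows --pt "0.55 0 0 0.2 0" --pt "0.55 0 0 0.4 0" --pt "0.55 0 0 0.6 0" --pt "0.55 0.04 0 0.8 0" --pt "0.55 0.04 0 1.0 0" --pt "0.55 0.04 0 1.2 0" --pt "0.55 0.04 0 1.4 0" --pt "0.55 0.04 0 1.6 0" --pt "0.55 0.04 0 1.8 0" --pt "0.55 0.04 0 1.95 0" --pt "0.55 0.04 0 2.05 0" --pt "0.55 0.04 0 2.05 0"

```text
clock: 5.52
position: [0.5938, 0.1472, 0.1358]
ee_rot: [-0.913, -1.584, 1.585]
force: [1.8, 1.0, 1.1]
width: 0.549
```

```bash
python3 - <<'E'
from h import *
p,r,s=tool();print(s['clock'],p,s['width'],s['force'])
a=imaging.get_image('wrist');cv2.imwrite('pics/wrist3.png',a)
cv2.imwrite('pics/w3c.png',cv2.resize(a[0:300,90:470],None,fx=2,fy=2,interpolation=cv2.INTER_CUBIC))
w=np.array([.5411,.1166]);M=r.as_matrix();q=p[:2]-w;print((q@M[:2,0]*1000).round(1),(q@M[:2,2]*1000).round(1))
E
```

```text
5.525 [0.59380845 0.14719554 0.13575533] 0.5486552277512179 [1.75814218 1.00907329 1.14175339]
0.1 -60.9
```

View pics/w3c.png

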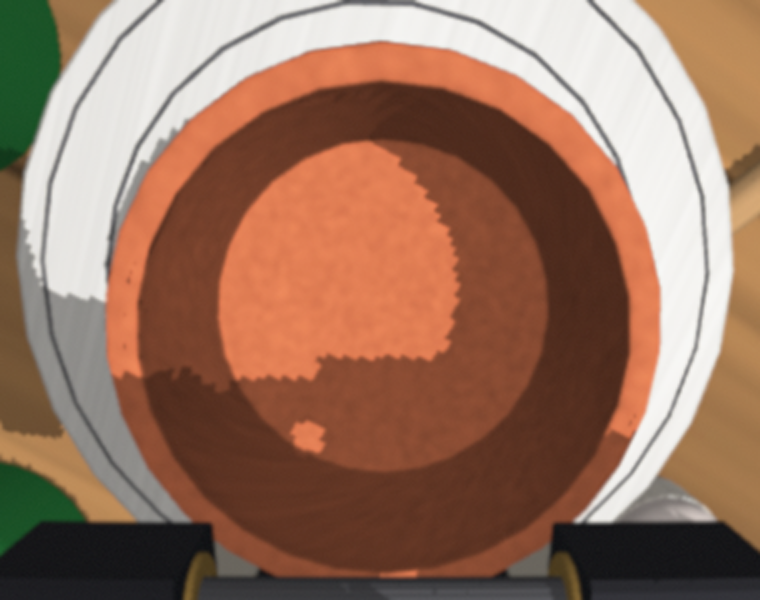

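The wrist crop shows the rim from (106,312) to (660,312), top at (384,42). The 80 mm ring tops out at (385,2), so the pot still needs to go slightly further.

```bash
python3 - <<'E'
from h import *
p,r,s=tool();M=r.as_matrix()
f=lambda l:(np.array(l)+.5)/2-.5+[90,0]
c=wcirc(p,r,f([(384,42),(106,312),(660.5,312),(188,120),(575,115)]),.18,.054)
w1=wcirc(p,r,f([(43,270),(707,262),(160,3),(590,3),(77,105),(680,120)]),.11,.1)
w2=wcirc(p,r,f([(385,2),(107,262),(220,50),(540,50)]),.11,.08)
print(c,w1,w2,sep='\n')
for w in(w1[2][:2],w2[0],[.5411,.1166]):
  for cc in (c[0],c[2][:2]):
    q=cc-np.array(w);print((q@M[:2,0]*1000).round(1),(q@M[:2,2]*1000).round(1))
E
```

```text
(array([0.5437, 0.1199]), array([ 0.1, -1. , -1.1,  0.1,  0.2]), array([0.5422, 0.119 , 0.0527]))
(array([0.5413, 0.1159]), array([ 0.4,  0.2, -0.5, -0.4,  0.5,  0.6]), array([0.542 , 0.1163, 0.1006]))
(array([0.5401, 0.1154]), array([-0.9,  0.8, -0.2,  1.2]), array([0.5422, 0.1184, 0.0829]))
2.3 -3.3
2.2 -1.5
2.1 -5.4
2.1 -3.6
1.6 -3.9
1.5 -2.2
```

>>> send_rows --pt "0.55 -0.05 0 0.1 0" --pt "0.55 -0.08 0 0.2 0" --pt "0.55 -0.08 0 0.27 0" --pt "0.55 -0.08 0 0.27 0" --pt "0.55 -0.08 0 0 0" --pt "0.55 -0.08 0 -1 0" --pt "0.55 -0.08 0 -2.5 0" --pt "0.55 -0.08 0 -4.5 0" --pt "0.55 -0.08 -4 -4.5 0" --pt "0.55 -0.08 -9 -4.5 0" --pt "0.55 -0.08 -13.5 -4.5 0" --pt "0.55 -0.08 -13.5 -4.5 0" --pt "0.55 -0.08 -13.5 -4.5 0"

```text
clock: 7.2
position: [0.633, 0.1691, 0.2699]
ee_rot: [-0.912, -1.583, 1.585]
force: [-0.2, -0.0, 0.1]
width: 0.555
```

```bash
python3 - <<'E'
from h import *
p,r,s=tool();print(s['clock'],p,s['force'])
a=imaging.get_image('wrist');cv2.imwrite('pics/wrist4.png',a)
cv2.imwrite('pics/w4c.png',cv2.resize(a[0:200,150:410],None,fx=3,fy=3,interpolation=cv2.INTER_CUBIC))
a=imaging.get_image('side');cv2.imwrite('pics/side4.png',a)
cv2.imwrite('pics/s4c.png',cv2.resize(a[120:225,180:330],None,fx=5,fy=5,interpolation=cv2.INTER_CUBIC))
E
```

```text
7.2 [0.63304759 0.16905567 0.26991394] [-0.17249314 -0.0099162   0.11279622]
```

View pics/w4c.png

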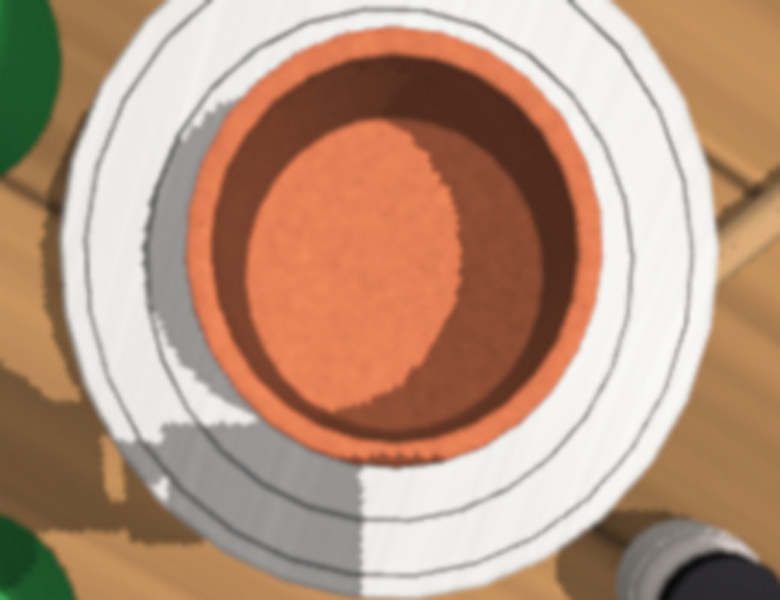

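View pics/s4c.png

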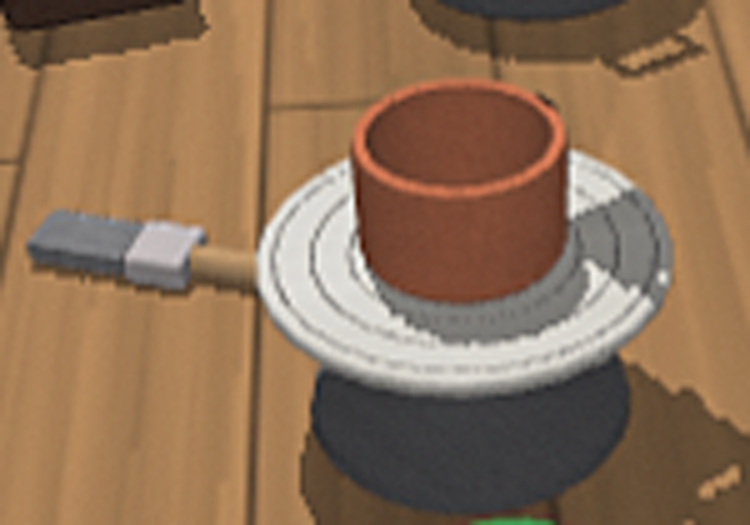

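```bash
python3 - <<'E'
from h import *
p,r,s=tool();M=r.as_matrix()
f=lambda l:(np.array(l)+.5)/3-.5+[150,0]
D=lambda l:(np.array(l)+.5)/5-.5+[180,120]
pots=[wcirc(p,r,f([(395,27),(187,247),(602,247),(395,466)]),.18,.054),circ('side',D([(462,79),(350,139),(569.5,139),(462,198)]),.18,.054)]
ws=[wcirc(p,r,f([(148,250),(633,258),(390,8),(390,520)]),.11,.08),wcirc(p,r,f([(86,250),(693,258),(390,576)]),.11,.1)]
for x in pots+ws: print(x)
w=(ws[0][0]+ws[1][0])/2
for c in pots:
  q=c[0]-w;print(q,(q@M[:2,0]*1000).round(1),(q@M[:2,2]*1000).round(1))
E
```

```text
(array([0.5405, 0.1177]), array([-0.9, -1. , -1. , -1. ]), array([0.5405, 0.1176, 0.053 ]))
(array([0.5418, 0.1152]), array([0.5, 1.4, 1.4, 0.4]), array([0.5418, 0.1152, 0.0549]))
(array([0.5401, 0.1161]), array([0.1, 0.1, 0.2, 0.2]), array([0.5401, 0.1161, 0.0801]))
(array([0.5405, 0.116 ]), array([0.3, 0.3, 0. ]), array([0.5403, 0.1159, 0.1003]))
[0.0002  0.00165] 1.3 -1.0
[ 0.0015  -0.00085] -1.5 -0.9
```

```bash
python3 - <<'E'
from h import *
print(arm.sign_off(), arm.observe()['clock'])
E
```

```text
the job is handed in; nothing more can be done
the job is handed in; nothing more can be done
```

The pot now stands centred on the wheel to within about 2 mm, and I handed the job in at about 7.2 s. I set the fingers about 50 mm apart on the far side of the pot. I pushed it slowly with both fingertips by roughly 28 mm, then backed off and raised the hand to 0.27 m.

**Centring:** the wrist camera puts the pot's rim about 1.7 mm from the wheel's axis, and the side camera about 1.7 to 1.9 mm. The limit is 5 mm. The two cameras disagree on the direction of that offset by about 3 mm, which is close to the calibration error.

**Force:** the readings I took while pushing were about 2.4 N. I only read the force between moves, so I don't have a true peak.

**Pot and other things:** the pot looks upright in the last pictures. The brush in the side view is where it started, and nothing but the pot was touched. I did not re-measure the jar, cup or rib.

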